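# Fetch the spectrometer lamp out of its storage tub

## Task

Lift the loose cover off the grey plastic tub and lay it flat, knob up, on the cork mat. Then take the glass lamp out of the tub and lay it down, without dropping it, in the aluminium cradle, resting on both saddles between their lugs, with its square black base at the end that has the tall end plate. Leave the dark steel burner bar in the tub and everything else on the bench where it is.

Things in the scene. Friction and masses are not known exactly. Their poses are not given: they have to be found in the camera images.
- tub: open grey plastic tub, 220 (its x) x 220 (its y) x 60 mm high, walls and floor 5 mm thick, fixed to the bench; origin under its centre at bench height, z up
- cover: loose white plastic strip cover, 80 (x) x 236 (y) x 5 mm, with a black round knob, 24 mm in diameter and 28 mm tall, standing in the middle of its top; 0.14 kg. At the start it lies across the tub's two side rims (along the tub's y) over the middle of the lamp. Origin: centre of its underside, z up
- cover_knob (a point): centre of the top of the cover's knob, 33 mm above the cover's underside
- lamp: hollow cathode lamp lying on the tub's floor along the tub's x, on either side of the tub: a clear glass cylinder, 38 mm in diameter and 120 mm long, with a square black plastic base, 38 x 38 mm and 30 mm long, at its +x end; 150 mm long overall, about 0.15 kg. Origin: on its axis at the middle of the overall length (19 mm above what it lies on); x along the axis towards the black base
- lamp_base (a point): centre of the lamp's square black base, on the axis, 60 mm from the lamp's origin along its +x
- burner: bystander: plain dark steel burner bar lying in the tub beside the lamp, 100 x 32 x 34 mm high with a thin slot along its top; stays there. Origin: centre of underside
- mat: thin cork mat on the bench, 140 (x) x 250 (y) x 3 mm, fixed; on one side of the tub. Origin: centre of its underside (bench height)
- cradle: fixed aluminium cradle on the other side of the tub from the mat: base plate 200 (x) x 70 x 10 mm; saddle blocks at x = -50 and +50 mm, 14 mm long, flat tops 25 mm above the bench, between lugs 39 mm high, 54 mm apart inside (y); end plate 60 mm high, inner face at x = +94 mm. Origin: centre of underside. A lamp on the saddles lies along x, axis 44 mm above the bench
- beaker_big: bystander: glass beaker, 72 mm across, 95 mm tall, beyond the tub; origin under its centre
- beaker_small: bystander: glass beaker, 54 mm across, 70 mm tall, beyond the tub; origin under its centre
- flask: bystander: conical glass flask, 72 mm across its foot, 118 mm tall, beyond the tub; origin under its centre
- reagent: bystander: amber glass bottle, 60 mm across, 140 mm tall, beyond the tub, far right; origin under its centre
- jar: bystander: white plastic jar, 48 mm across, 55 mm tall, beyond the tub, far left; origin under its centre
- vial: bystander: small glass vial with black cap, 32 mm across, 50 mm tall, beyond the tub, right; origin under its centre
Mind the look-alikes: they are no part of the job. Several things have the shape of the cradle; the one meant has the colours described above.

How it is judged:
On the way, in this order (a step that is already met when the one before it is completed fails the run):
1. the cover lies flat on the cork mat, knob up, let go (x of cover in the frame of mat between -0.05 and 0.05 m and y of cover in the frame of mat between -0.07 and 0.07 m and z of cover in the frame of mat below 0.008 m and angle between cover's own z axis and vertical below 0.1 rad and contact force between the fingers and cover below 0.1 N), for 0.2 s.
2. the lamp has been lifted out, clear above the tub's rim (height (world z) of lamp above 0.085 m and contact force between the fingers and lamp above 0.5 N), for 0.1 s.
At the end, for the whole second after the job is handed in: Cover flat on the mat, knob up, centre within 50 mm (mat x) and 70 mm (mat y) of the mat centre; lamp at rest on both saddles, origin within 12 mm (lamp_base 20 mm) of the cradle middle line, x -20 to 25 mm, level 40 to 49 mm up, base at the end plate (x of cover in the frame of mat between -0.05 and 0.05 m and y of cover in the frame of mat between -0.07 and 0.07 m and z of cover in the frame of mat below 0.008 m and angle between cover's own z axis and vertical below 0.1 rad and x of lamp in the frame of cradle between -0.02 and 0.025 m and y of lamp in the frame of cradle between -0.012 and 0.012 m and z of lamp in the frame of cradle between 0.04 and 0.049 m and x of lamp_base in the frame of cradle above 0.03 m and z of lamp_base in the frame of cradle between 0.039 and 0.05 m and y of lamp_base in the frame of cradle between -0.02 and 0.02 m and linear speed of each of lamp, cover below 0.02 m/s); the robot touches nothing.
It fails at once if the lamp is dropped (falls free of the fingers faster than 0.8 m/s) (linear speed of lamp above 0.8 m/s and contact force between the fingers and lamp below 0.1 N).
It fails at once if the burner bar or a bystander on the bench is moved more than 30 mm or knocked over (distance of any of burner, beaker_big, beaker_small, flask, reagent, jar, vial from where it was at the start of the episode above 0.03 m or angle between any of burner, beaker_big, beaker_small, flask, reagent, jar, vial's own z axis and vertical above 0.5 rad).
It also fails if it takes over 64 s, if anything falls off the work surface, if the arm or the gripper's body presses on something with over 40 N, if the wrist force passes 120 N, or if a joint passes its speed limit or range.

## Robot

A 6-joint arm with a two-finger parallel gripper is mounted at the origin on the work surface. World frame = base frame: x ahead of the robot, y to its left, z up, the work surface at z = 0. Lengths are in m, angles in rad, forces in N, time in s.
With the tool pointing down it reaches from about 0.35 to 0.775 m from the base axis. Payload 5.5 kg.
Tool frame: the origin (TCP) lies between the finger pads; the fingertips stand env.nose_length ahead of it and the grasp point (between the pads) lies 8 mm behind it (env.nose_length is the distance from the TCP to the fingertips, in m); z points along the fingers, y is the direction in which the jaws open and shut (so a half turn about z gives the same grasp; the last joint's range is limited). The gripper opens to 85 mm and grips with 20 to 120 N. Pads are 22 mm wide; open, the fingers measure 114 mm over their backs; the gripper's body (76 mm by 85 mm) begins 54 mm behind the grasp point. The pads swing forward as they close: fully open they stand 13 mm farther back than shut.
Start: joints at [1.083, 0.313, 0.046, 1.304, 0, 1.431], TCP at [0.196, 0.541, 0.242] pointing down, gripper open.
Joint ranges: [-2.76, 2.76], [-0.86, 1.69], [-1.03, 1.26], [-2.2, 2.34], [-1.47, 1.5], [-3.14, 3.14]. Speed limits (rad/s): [2.57, 2.57, 3.14, 3.14, 3.14, 3.14].

## Interface

Orientations are given as a unit quaternion [w, x, y, z].
In Python, from workcell import env gives the robot as it stands. The module is installed in compiled form; this text tells all that it offers.
- The arm moves only by the shell command python3 -m creep 'ROWS' [FORCE]. ROWS is a JSON object of lists of equal length, an entry for each row: "hand": the finger opening in mm, from 0 to 85.4; "delta_pos": the shift along the tool's x, y, z scaled (see below), a list of three; "turn": the turn about the tool's z scaled (see below). In form: {"hand": [hand, ...], "delta_pos": [[dx, dy, dz], ...], "turn": [turn, ...]}. A call has exactly 5 rows; each row shifts and turns the commanded pose from where the row before left it, along the tool's axes as they then stand; what a row does not reach is not made up. The controller multiplies each number of a shift by 0.8 m and each number of a turn by 5 degrees. A row lasts 1/12 s, in which the tool goes at most 41.7 mm and 7.16 degrees, less where a joint would pass 70% of its speed; a pose out of reach is approached as far as the arm can. A call with a number of a shift or a turn outside -1 to 1 is refused whole. A call with a gripper value outside its range is refused whole. The fingers move at their own pace and stop on an object; FORCE is the grip in N (left out, the last holds). Time passes only in rows, so rows that do not move let the fingers close, or fill a call up. It gives the time, the measured TCP pose, the force and the opening at its end, in the units of the state.
- env.get_state(): the state, without advancing time (a new reading comes with each control period).
- env.read_camera(name): name is "scene" or "top"; returns a dict with "pixels" (384x512x3 uint8, red, green, blue), "depth" (384x512 float32, m along the optical axis (not along the pixel's ray), 0 where there is no reading), "fx", "fy", "cx", "cy" (pixels), "D" ([k1, k2, p1, p2, k3] as OpenCV has them; the pictures are not rectified), "origin" and "orientation" of the camera in the world. Camera axes: x right, y down, z forward; pixel columns grow to the right and rows downward; lengths in m; the calibration is good to about 2 mm. A picture is of the moment at which its call begins.
- env.hand_in(): hands the job in, once; it reports no verdict.
Trained networks look in the newest picture that a camera, given by its name, has taken for a name from the list of things; names that differ only in an ending like _2 or _b are one class to them, and where a whole thing is asked for, a point or a joint stands for the part that bears it (a point fixed in the world has none). Each returns a list of dicts, best first, with "score" (0 to 1); they miss things now and then, are a little off and sometimes report something else, mostly with a low value. They report only what shows in the picture. A call takes as long as a camera call. They do not tell look-alikes from the thing itself.
- env.find_in(camera, target): "location" ([row, column] in pixels, amid what is visible of it).
- env.pinpoint(camera, target): "location" ([row, column] in pixels: a listed point, or the origin of a listed thing).
The state is a dict: "clock": time; "joint_pos": joint angles; "qvel": joint speeds; "tau": joint torques, N m; "tcp_pos": TCP position; "orientation": TCP orientation; "wrist_force": force on the tool from outside, world axes, zero at the start; "ft_torque": the same for the moment, N m; "finger_gap": finger opening in m.
Only numpy, scipy, OpenCV 4.12 (cv2) and the standard library are available. Lean on these libraries where they do the work, as an engineer would, in place of code of your own. Each camera call takes 0.05 s, during which the arm holds its last target.

## Working session

There is one attempt and no reset: what is moved stays moved. The work goes in short steps, Python scripts to look and compute and a shell command to move; the robot and the scene stay as the last step left them, time stands still between calls to the robot, and variables do not carry over. Pictures are saved under pics/ and viewed, and the job is handed in when it is done.

```bash
mkdir -p pics; cat > h.py <<'E'
import numpy as np,cv2
from workcell import env
from scipy.spatial.transform import Rotation as R
def q(o): return R.from_quat([o[1],o[2],o[3],o[0]])
def cam(n,save=None):
    c=env.read_camera(n)
    if save: cv2.imwrite('pics/'+save,c['pixels'][:,:,::-1])
    np.savez('/tmp/'+n+'.npz',**{k:np.array(v) for k,v in c.items()})
    return c
def K(c): return np.array([[c['fx'],0,c['cx']],[0,c['fy'],c['cy']],[0,0,1]],float)
def ray(c,r,col):
    p=cv2.undistortPoints(np.array([[[col,r]]],float),K(c),np.array(c['D'],float))[0,0]
    return q(c['orientation']).apply([p[0],p[1],1.0])
def atz(c,r,col,z):
    d=ray(c,r,col);o=np.array(c['origin']);return o+d*(z-o[2])/d[2]
def dep(c,r,col):
    return np.array(c['origin'])+ray(c,r,col)*c['depth'][int(round(r)),int(round(col))]
def cloud(c):
    H,W=c['depth'].shape
    v,u=np.mgrid[0:H,0:W]
    p=cv2.undistortPoints(np.stack([u,v],-1).reshape(-1,1,2).astype(float),K(c),np.array(c['D'],float))[:,0]
    d=c['depth'].reshape(-1)
    P=np.c_[p*d[:,None],d]
    X=q(c['orientation']).apply(P)+np.array(c['origin'])
    X[d==0]=np.nan
    return X.reshape(H,W,3)
E
python3 - <<'E'
from h import *
np.set_printoptions(precision=3,suppress=True)
s=env.get_state();print(s['tcp_pos'],s['orientation'],s['finger_gap'],env.nose_length,s['wrist_force'])
for n in ['top','scene']:
    c=cam(n,n+'0.png');print(n,c['origin'],c['orientation'],c['fx'])
    for t in ['tub','cover','cover_knob','lamp','lamp_base','burner','mat','cradle']:
        for d in env.pinpoint(n,t)[:3]:
            l=d['location'];print(t,np.round(l,1),round(d['score'],2),dep(c,*l) if 0<=l[0]<383 and 0<=l[1]<511 else '')
E
```

```text
[0.196 0.54  0.241] [-0.     0.173  0.985 -0.001] 0.08605278668148962 0.011 [ 0.061 -0.233  0.049]
top [ 0.201 -0.012  1.414] [-0.075  0.723 -0.683  0.073] 430.8658912189875
tub [208.6 242.3] 0.92 [0.464 0.036 0.092]
cover [210.4 241.2] 0.67 [0.458 0.039 0.094]
cover [207.1 229.5] 0.36 [0.472 0.078 0.065]
cover_knob [209.9 242.1] 0.88 [0.461 0.036 0.09 ]
lamp [215.4 258.8] 0.68 [ 0.45  -0.017  0.068]
lamp_base [196.8 259.2] 0.62 [ 0.517 -0.015  0.04 ]
burner [205.8 227.9] 0.37 [0.477 0.083 0.063]
mat [211.5 354.3] 0.72 [ 0.492 -0.335  0.009]
cradle [295.3 142.6] 0.7 [0.18  0.342 0.004]
cradle [218.2 157.8] 0.58 [0.433 0.317 0.005]
cradle [209.6 355.8] 0.58 [ 0.501 -0.342 -0.   ]
scene [1.108 0.045 0.82 ] [-0.234  0.635  0.693 -0.248] 379.7162427685129
tub [211.  270.1] 0.73 [0.493 0.038 0.004]
cover [182.7 272.3] 0.72 [0.466 0.039 0.09 ]
cover_knob [182.8 272.8] 0.55 [0.469 0.04  0.093]
lamp [194.5 249.3] 0.92 [ 0.488 -0.018  0.062]
lamp_base [214.3 246.7] 0.7 [ 0.535 -0.021  0.039]
lamp_base [192.3 246.7] 0.27 [ 0.482 -0.026  0.063]
burner [205.2 288.7] 0.61 [0.497 0.085 0.041]
burner [260.9 111.3] 0.17 [ 0.704 -0.321  0.047]
mat [200.5 134.7] 0.91 [ 0.492 -0.336  0.006]
cradle [200.5 373.8] 0.96 [0.433 0.322 0.008]
cradle [140.6 368.5] 0.8 [0.189 0.333 0.009]
cradle [303.4 313.4] 0.7 [0.77  0.145 0.06 ]
```

```bash
python3 - <<'E'
import cv2
for n in ['top','scene']:
    i=cv2.imread(f'pics/{n}0.png'); i=i[60:384,80:512] if n=='top' else i[60:384,60:492]
    cv2.imwrite(f'pics/{n}0c.png',cv2.resize(i,(800,600),interpolation=cv2.INTER_CUBIC))
E
```

```text
(no output)
```

View pics/top0c.png

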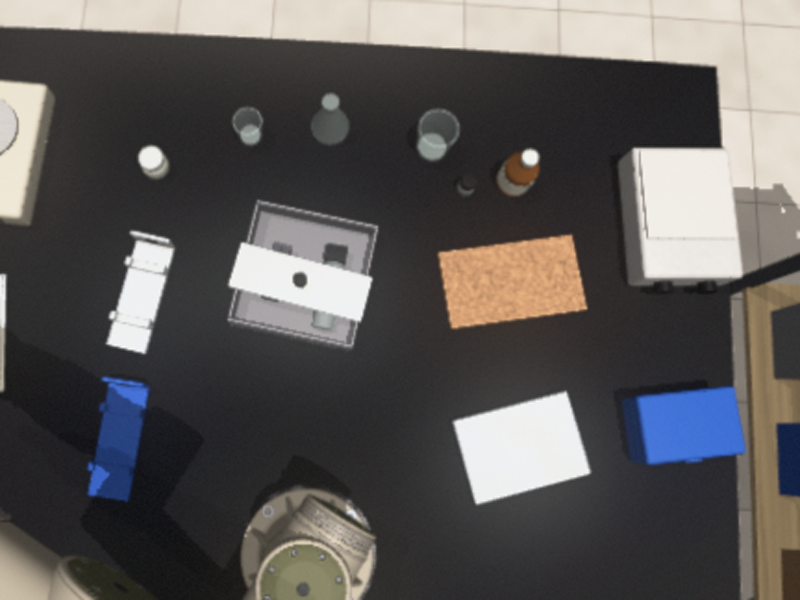

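View pics/scene0c.png

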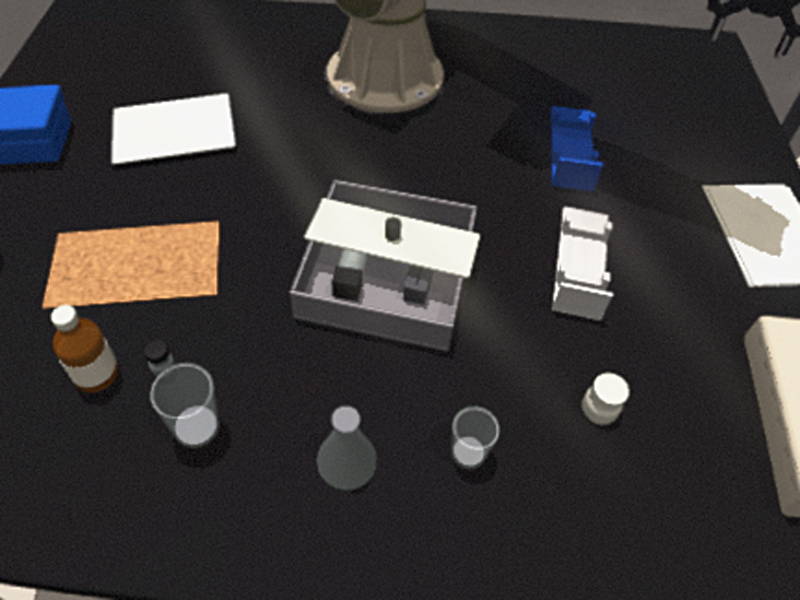

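The top view shows the tub at crop (303,275) with the cover knob at (300,280). The cork mat is at (512,282). The aluminium cradle is at (140,293) with its tall end plate at the far (+x) end, and the blue look-alike is below it. The lamp's black base is at (337,253), at the far end of the tub's right side. Next I'll measure axes and positions.

```bash
python3 - <<'E'
from h import *
np.set_printoptions(precision=4,suppress=True)
for n in ['top','scene']:
    c=dict(np.load(f'/tmp/{n}.npz'));X=cloud(c);px=c['pixels'].astype(int)
    x,y,z=X[...,0],X[...,1],X[...,2]
    def rect(m,name):
        P=X[m]; 
        if len(P)<8: print(n,name,len(P));return
        r=cv2.minAreaRect((P[:,:2]*1000).astype(np.float32));print(n,name,len(P),'c',np.round(r[0]),'size',np.round(r[1]),'ang',round(r[2],1),'z',np.median(P[:,2]))
    br=px.min(-1)
    rect((abs(x-.47)<.1)&(abs(y-.03)<.16)&(br>170)&(z>.05)&(z<.085),'cover')
    rect((abs(x-.46)<.05)&(abs(y-.04)<.05)&(px.max(-1)<90)&(z>.08),'knob')
    rect((px[...,0]-px[...,2]>60)&(abs(x-.49)<.15)&(abs(y+.34)<.18)&(z<.03),'mat')
    rect((abs(x-.44)<.14)&(abs(y-.32)<.09)&(z>.005),'cradle')
    rect((abs(x-.44)<.14)&(abs(y-.32)<.09)&(z>.045),'cradle endplate')
    rect((abs(x-.44)<.14)&(abs(y-.32)<.09)&(z>.032)&(z<.045),'cradle lugs')
    rect((abs(x-.52)<.04)&(abs(y+.01)<.05)&(px.max(-1)<75)&(z>.03)&(z<.052),'lampbase')
    rect((abs(x-.48)<.15)&(abs(y-.03)<.16)&(z>.01)&(z<.08),'tub')
    m=(abs(x-.37)<.1)&(abs(y+.01)<.1)&(z>.02)&(z<.05)&(br>90)
    rect(m,'lampglass?')
E
```

```text
top cover 1761 c [461.  38.] size [236.  82.] ang 77.6 z 0.06454672614955737
top knob 31 c [458.  38.] size [18. 16.] ang 4.2 z 0.09257691504490206
top mat 2996 c [ 495. -344.] size [140. 250.] ang 11.1 z 0.002324321134819063
top cradle 1394 c [440. 320.] size [178. 280.] ang 89.8 z 0.010549870326706179
top cradle endplate 62 c [525. 307.] size [70.  9.] ang 81.4 z 0.05740862199992769
top cradle lugs 63 c [451. 321.] size [ 72. 155.] ang 79.9 z 0.03794130418139696
top lampbase 76 c [519. -20.] size [35. 27.] ang 84.2 z 0.04204635999331707
top tub 2925 c [478.  35.] size [238. 221.] ang 80.7 z 0.062196426810074756
top lampglass? 130 c [393.  18.] size [153.  57.] ang 80.7 z 0.03904465182918582
scene cover 1970 c [502.  28.] size [236. 176.] ang 77.2 z 0.06499247897044275
scene knob 57 c [462.  37.] size [17. 19.] ang 15.9 z 0.0918077068675145
scene mat 3569 c [ 493. -345.] size [147. 252.] ang 10.6 z 0.00328329933878313
scene cradle 1494 c [429. 322.] size [ 70. 205.] ang 80.1 z 0.014044296278729218
scene cradle endplate 152 c [525. 306.] size [69.  9.] ang 79.9 z 0.05570654966666333
scene cradle lugs 166 c [451. 319.] size [ 70. 160.] ang 80.0 z 0.03769479853887536
scene lampbase 169 c [521. -21.] size [38. 29.] ang 83.1 z 0.042297185968596995
scene tub 5058 c [476.  35.] size [238. 224.] ang 80.9 z 0.0573242603337783
scene lampglass? 8 c [435. -25.] size [ 36. 106.] ang 52.0 z 0.041330850459464885
```

```bash
cat > plan.py <<'E'
import sys,math
from h import *
# plan.py x y z jawdeg [nrows]: rows needed from the present pose (turn spread first or as given)
s=env.get_state();p=np.array(s['tcp_pos']);Rm=q(s['orientation'])
T=np.array([float(a) for a in sys.argv[1:4]]);
yv=Rm.apply([0,1,0]);jaw=math.degrees(math.atan2(yv[1],yv[0]))
tgt=float(sys.argv[4]) if len(sys.argv)>4 else jaw
dj=(tgt-jaw+90)%180-90
turn=-dj/5
d=T-p
print('pos',np.round(p,4),'jaw',round(jaw,2),'tilt',np.round(Rm.apply([0,0,1]),3),'gap',round(s['finger_gap'],4),'F',np.round(s['wrist_force'],1),'t',round(s['clock'],2))
l=Rm.inv().apply(d)
print('dist',round(np.linalg.norm(d),4),'tool delta/0.8 total',np.round(l/.8,4),'turn units',round(turn,2))
for n in (5,10,15,20):
    if np.linalg.norm(d)/n<.038 and abs(turn)/n<=1:
        tu=turn/n;R0=Rm
        rows=[]
        for i in range(n):
            rows.append((R0.inv().apply(d/n)/.8).round(4).tolist()); R0=R0*R.from_euler('z',tu*5,degrees=True)
        print(n,'rows, turn each',round(tu,3));
        for i in range(0,n,5): print(rows[i:i+5])
        break
E
python3 plan.py 0.461 0.038 0.16 80.5
```

```text
pos [0.196  0.5406 0.2424] jaw 70.07 tilt [ 0.  0. -1.] gap 0.0852 F [ 0.8  0.4 -0.2] t 0.9
dist 0.5742 tool delta/0.8 total [-0.5256 -0.4778  0.1029] turn units -2.09
20 rows, turn each -0.104
[[-0.0263, -0.0239, 0.0051], [-0.0261, -0.0241, 0.0051], [-0.0258, -0.0244, 0.0051], [-0.0256, -0.0246, 0.0051], [-0.0254, -0.0248, 0.0051]]
[[-0.0252, -0.0251, 0.0051], [-0.0249, -0.0253, 0.0051], [-0.0247, -0.0255, 0.0051], [-0.0245, -0.0257, 0.0051], [-0.0242, -0.026, 0.0051]]
[[-0.024, -0.0262, 0.0051], [-0.0238, -0.0264, 0.0051], [-0.0235, -0.0266, 0.0051], [-0.0233, -0.0268, 0.0051], [-0.023, -0.027, 0.0051]]
[[-0.0228, -0.0272, 0.0051], [-0.0225, -0.0274, 0.0051], [-0.0223, -0.0277, 0.0051], [-0.022, -0.0279, 0.0051], [-0.0218, -0.0281, 0.0051]]
```

```bash
python3 -m creep '{"hand":[60,60,60,60,60],"delta_pos":[[-0.026,-0.024,0.005],[-0.026,-0.024,0.005],[-0.026,-0.024,0.005],[-0.026,-0.025,0.005],[-0.025,-0.025,0.005]],"turn":[-0.1,-0.1,-0.1,-0.1,-0.1]}' 40
python3 -m creep '{"hand":[60,60,60,60,60],"delta_pos":[[-0.025,-0.025,0.005],[-0.025,-0.025,0.005],[-0.025,-0.025,0.005],[-0.025,-0.026,0.005],[-0.024,-0.026,0.005]],"turn":[-0.1,-0.1,-0.1,-0.1,-0.1]}'
python3 -m creep '{"hand":[60,60,60,60,60],"delta_pos":[[-0.024,-0.026,0.005],[-0.024,-0.026,0.005],[-0.024,-0.027,0.005],[-0.023,-0.027,0.005],[-0.023,-0.027,0.005]],"turn":[-0.1,-0.1,-0.1,-0.1,-0.1]}'
python3 plan.py 0.461 0.038 0.16 80.5
```

```text
clock: 1.32
tcp_pos: [0.2624, 0.4137, 0.2222]
orientation: [0.0, 0.151, 0.989, 0.0]
wrist_force: [0.0, -0.1, -0.2]
finger_gap: 0.0597
clock: 1.73
tcp_pos: [0.3289, 0.2881, 0.2024]
orientation: [0.0, 0.13, 0.992, 0.0]
wrist_force: [-0.3, 1.2, -0.5]
finger_gap: 0.06
clock: 2.15
tcp_pos: [0.3949, 0.162, 0.1824]
orientation: [0.0, 0.108, 0.994, 0.0]
wrist_force: [-0.3, -0.3, -0.9]
finger_gap: 0.0601
pos [0.3949 0.162  0.1824] jaw 77.6 tilt [ 0.001  0.    -1.   ] gap 0.0601 F [-0.3 -0.3 -0.9] t 2.15
dist 0.1423 tool delta/0.8 total [-0.114  -0.1336  0.028 ] turn units -0.58
5 rows, turn each -0.116
[[-0.0228, -0.0267, 0.0056], [-0.0225, -0.027, 0.0056], [-0.0222, -0.0272, 0.0056], [-0.022, -0.0274, 0.0056], [-0.0217, -0.0276, 0.0056]]
```

```bash
python3 -m creep '{"hand":[60,60,60,60,60],"delta_pos":[[-0.023,-0.027,0.0056],[-0.0225,-0.027,0.0056],[-0.022,-0.027,0.0056],[-0.022,-0.0273,0.0056],[-0.0215,-0.0275,0.0056]],"turn":[-0.1,-0.1,-0.1,-0.1,-0.1]}' 
python3 plan.py 0.461 0.038 0.085
```

```text
clock: 2.57
tcp_pos: [0.4605, 0.0378, 0.1599]
orientation: [0.0, 0.086, 0.996, 0.0]
wrist_force: [0.7, -0.0, 0.2]
finger_gap: 0.0598
pos [0.4605 0.0378 0.1599] jaw 80.09 tilt [ 0.001  0.    -1.   ] gap 0.0598 F [ 0.7 -0.   0.2] t 2.57
dist 0.0749 tool delta/0.8 total [-0.0005  0.0003  0.0936] turn units -0.0
5 rows, turn each -0.0
[[-0.0001, 0.0001, 0.0187], [-0.0001, 0.0001, 0.0187], [-0.0001, 0.0001, 0.0187], [-0.0001, 0.0001, 0.0187], [-0.0001, 0.0001, 0.0187]]
```

```bash
python3 -m creep '{"hand":[60,60,60,60,60],"delta_pos":[[0,0,0.019],[0,0,0.019],[0,0,0.019],[0,0,0.0186],[0,0,0.018]],"turn":[0,0,0,0,0]}' 
python3 -m creep '{"hand":[15,15,15,15,15],"delta_pos":[[0,0,0],[0,0,0],[0,0,0],[0,0,0],[0,0,0]],"turn":[0,0,0,0,0]}' 40
python3 -m creep '{"hand":[15,15,15,15,15],"delta_pos":[[0,0,-0.005],[0,0,-0.01],[0,0,-0.015],[0,0,-0.015],[0,0,-0.015]],"turn":[0,0,0,0,0]}' 
python3 - <<'E'
from h import *
cam('scene','s1.png')
E
```

```text
clock: 2.98
tcp_pos: [0.46, 0.039, 0.0844]
orientation: [0.0, 0.087, 0.996, 0.0]
wrist_force: [0.2, 0.4, -1.0]
finger_gap: 0.0598
clock: 3.4
tcp_pos: [0.4607, 0.0392, 0.086]
orientation: [0.001, 0.086, 0.996, 0.0]
wrist_force: [-0.2, -0.2, 1.2]
finger_gap: 0.0222
clock: 3.82
tcp_pos: [0.46, 0.0392, 0.1343]
orientation: [0.0, 0.086, 0.996, 0.0]
wrist_force: [0.2, -0.3, -2.4]
finger_gap: 0.0222
```

View pics/s1.png

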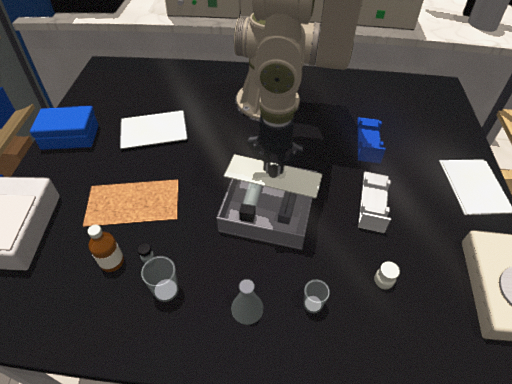

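```bash
python3 plan.py 0.491 -0.343 0.13 101
```

```text
pos [0.4614 0.0391 0.1365] jaw 80.08 tilt [ 0.004 -0.    -1.   ] gap 0.0227 F [-0.1  1.2  0.1] t 3.87
dist 0.3833 tool delta/0.8 total [-0.1187 -0.4642  0.0084] turn units -4.18
15 rows, turn each -0.279
[[-0.0079, -0.0309, 0.0006], [-0.0072, -0.0311, 0.0006], [-0.0064, -0.0313, 0.0006], [-0.0056, -0.0314, 0.0006], [-0.0049, -0.0316, 0.0006]]
[[-0.0041, -0.0317, 0.0006], [-0.0033, -0.0318, 0.0006], [-0.0025, -0.0318, 0.0006], [-0.0018, -0.0319, 0.0006], [-0.001, -0.0319, 0.0006]]
[[-0.0002, -0.0319, 0.0006], [0.0006, -0.0319, 0.0006], [0.0013, -0.0319, 0.0006], [0.0021, -0.0319, 0.0006], [0.0029, -0.0318, 0.0006]]
```

The cover is off and held by the knob at (272,170). The lamp is now exposed at (250,200) and the burner at (288,205). Next I carry the cover to the mat.

```bash
python3 -m creep '{"hand":[15,15,15,15,15],"delta_pos":[[-0.008,-0.031,0.0006],[-0.007,-0.031,0.0006],[-0.0065,-0.0313,0.0006],[-0.0056,-0.0314,0.0006],[-0.005,-0.0316,0.0006]],"turn":[-0.28,-0.28,-0.28,-0.28,-0.28]}' 
python3 -m creep '{"hand":[15,15,15,15,15],"delta_pos":[[-0.004,-0.0317,0.0006],[-0.0033,-0.0318,0.0006],[-0.0025,-0.0318,0.0006],[-0.0018,-0.0319,0.0006],[-0.001,-0.0319,0.0006]],"turn":[-0.28,-0.28,-0.28,-0.28,-0.28]}' 
python3 -m creep '{"hand":[15,15,15,15,15],"delta_pos":[[0,-0.0319,0.0006],[0.0006,-0.0319,0.0006],[0.0013,-0.0319,0.0006],[0.002,-0.0319,0.0006],[0.003,-0.0318,0.0006]],"turn":[-0.28,-0.28,-0.28,-0.28,-0.28]}' 
python3 plan.py 0.491 -0.343 0.06
python3 - <<'E'
from h import *
c=cam('scene','s2.png');X=cloud(c);c2=cam('top','t2.png')
for n,c in (('s',c),('t',c2)):
    X=cloud(c);px=c['pixels'].astype(int)
    m=(abs(X[...,0]-.49)<.15)&(abs(X[...,1]+.34)<.17)&(px.min(-1)>140)&(X[...,2]>.05)
    P=X[m];print(n,len(P),np.round(cv2.minAreaRect((P[:,:2]*1000).astype(np.float32))[0]),np.percentile(P[:,2],[5,50,95]).round(3))
E
```

```text
clock: 4.28
tcp_pos: [0.4699, -0.0892, 0.1309]
orientation: [0.0, 0.025, 1.0, -0.0]
wrist_force: [0.0, -0.0, -3.0]
finger_gap: 0.0224
clock: 4.7
tcp_pos: [0.4797, -0.2168, 0.1284]
orientation: [0.0, -0.036, 0.999, 0.0]
wrist_force: [0.1, -0.2, -1.5]
finger_gap: 0.0228
clock: 5.12
tcp_pos: [0.4895, -0.3441, 0.1259]
orientation: [0.0, -0.097, 0.995, 0.0]
wrist_force: [0.6, -0.1, -1.5]
finger_gap: 0.0224
pos [ 0.4895 -0.3441  0.1259] jaw 101.14 tilt [ 0.  0. -1.] gap 0.0224 F [ 0.6 -0.1 -1.5] t 5.12
dist 0.0659 tool delta/0.8 total [-0.0021  0.001   0.0824] turn units -0.0
5 rows, turn each -0.0
[[-0.0004, 0.0002, 0.0165], [-0.0004, 0.0002, 0.0165], [-0.0004, 0.0002, 0.0165], [-0.0004, 0.0002, 0.0165], [-0.0004, 0.0002, 0.0165]]
s 1782 [ 488. -345.] [0.103 0.105 0.108]
t 4394 [ 438. -265.] [0.592 0.636 0.68 ]
```

View pics/s2.png

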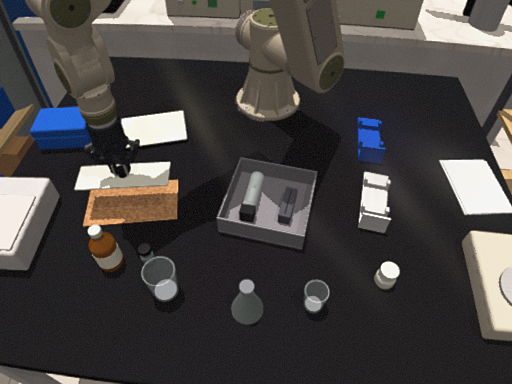

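The cover is level and centred over the mat, with its top at 0.105 when the TCP is at 0.126. The lamp is clear in view at (252,195). Next I lower the cover by about 97 mm and release it.

```bash
python3 -m creep '{"hand":[15,15,15,15,15],"delta_pos":[[0,0,0.025],[0,0,0.03],[0,0,0.03],[0,0,0.02],[0,0,0.01]],"turn":[0,0,0,0,0]}' 
python3 -m creep '{"hand":[15,15,15,15,15],"delta_pos":[[0,0,0.003],[0,0,0.002],[0,0,0.001],[0,0,0.0],[0,0,0.0]],"turn":[0,0,0,0,0]}' 
python3 -m creep '{"hand":[60,60,60,60,60],"delta_pos":[[0,0,0],[0,0,0],[0,0,0],[0,0,0],[0,0,0]],"turn":[0,0,0,0,0]}'
python3 -m creep '{"hand":[60,60,60,60,60],"delta_pos":[[0,0,-0.02],[0,0,-0.03],[0,0,-0.04],[0,0,-0.04],[0,0,-0.02]],"turn":[0,0,0,0,0]}'
python3 - <<'E'
from h import *
np.set_printoptions(precision=4,suppress=True)
c=cam('scene','s3.png');c2=cam('top','t3.png')
for n,c in (('s',c),('t',c2)):
    X=cloud(c);px=c['pixels'].astype(int);x,y,z=X[...,0],X[...,1],X[...,2]
    m=(abs(x-.49)<.15)&(abs(y+.34)<.17)&(px.min(-1)>150)&(z<.05)
    P=X[m];print(n,len(P),[np.round(a,1) for a in cv2.minAreaRect((P[:,:2]*1000).astype(np.float32))],np.percentile(P[:,2],[5,50,95]).round(4))
    for t in ['lamp','lamp_base','burner','cradle']:
        for d in env.pinpoint('scene' if n=='s' else 'top',t)[:2]:
            l=d['location'];print(t,np.round(l,1),round(d['score'],2),dep(c,*l),atz(c,*l,.024))
E
python3 -c "
import cv2
i=cv2.imread('pics/s3.png')[140:260,60:420];a=cv2.resize(i,None,fx=2.2,fy=2.2,interpolation=2)
j=cv2.imread('pics/t3.png')[150:270,140:420];b=cv2.resize(j,None,fx=2.8,fy=2.8,interpolation=2)
import numpy as np
w=784
b=b[:, :w];a=cv2.copyMakeBorder(a,0,0,0,max(0,w-a.shape[1]),0)[:,:w]
cv2.imwrite('pics/c3.png',np.vstack([a,b])[:600])"
```

```text
clock: 5.63
tcp_pos: [0.4881, -0.3409, 0.0313]
orientation: [-0.001, -0.097, 0.995, 0.002]
wrist_force: [-1.2, 0.5, -2.3]
finger_gap: 0.0222
clock: 6.05
tcp_pos: [0.4902, -0.3434, 0.0302]
orientation: [0.001, -0.097, 0.995, -0.001]
wrist_force: [-0.2, 0.1, -1.4]
finger_gap: 0.0225
clock: 6.47
tcp_pos: [0.4896, -0.343, 0.0292]
orientation: [0.0, -0.096, 0.995, -0.0]
wrist_force: [0.2, 0.7, -0.3]
finger_gap: 0.0601
clock: 6.88
tcp_pos: [0.4907, -0.3439, 0.1531]
orientation: [0.002, -0.096, 0.995, -0.002]
wrist_force: [0.4, -0.8, -0.9]
finger_gap: 0.0603
s 1708 [array([ 516.7, -341.6]), array([148.1, 240.2]), np.float64(9.7)] [0.0056 0.0083 0.0109]
lamp [193.5 251.3] 0.7 [ 0.469  -0.015   0.0438] [ 0.4528 -0.0165  0.024 ]
lamp_base [212.6 247.3] 0.92 [ 0.5338 -0.0192  0.0451] [ 0.5182 -0.0209  0.024 ]
lamp_base [197.  133.5] 0.2 [ 0.494  -0.3343  0.0232] [ 0.4946 -0.334   0.024 ]
burner [206.7 288.5] 0.6 [0.5021 0.085  0.041 ] [0.4888 0.0858 0.024 ]
burner [257.9 109.3] 0.55 [ 0.7032 -0.3223  0.0583] [ 0.685  -0.3388  0.024 ]
cradle [201.3 373.9] 0.58 [0.4364 0.3221 0.0082] [0.4495 0.3167 0.024 ]
t 87 [array([ 500.1, -237.8]), array([23.7, 52.4]), np.float64(47.6)] [0.0034 0.0074 0.0122]
lamp_base [202.  263.2] 0.67 [ 0.5012 -0.0294  0.0374] [ 0.5041 -0.0295  0.024 ]
burner [211.1 230.4] 0.75 [0.3259 0.0296 0.7614] [0.4675 0.0765 0.024 ]
burner [149.7 164.1] 0.58 [0.6598 0.3111 0.0451] [0.6668 0.316  0.024 ]
cradle [220.1 157.3] 0.86 [0.4264 0.3177 0.0086] [0.4239 0.314  0.024 ]
```

View pics/c3.png

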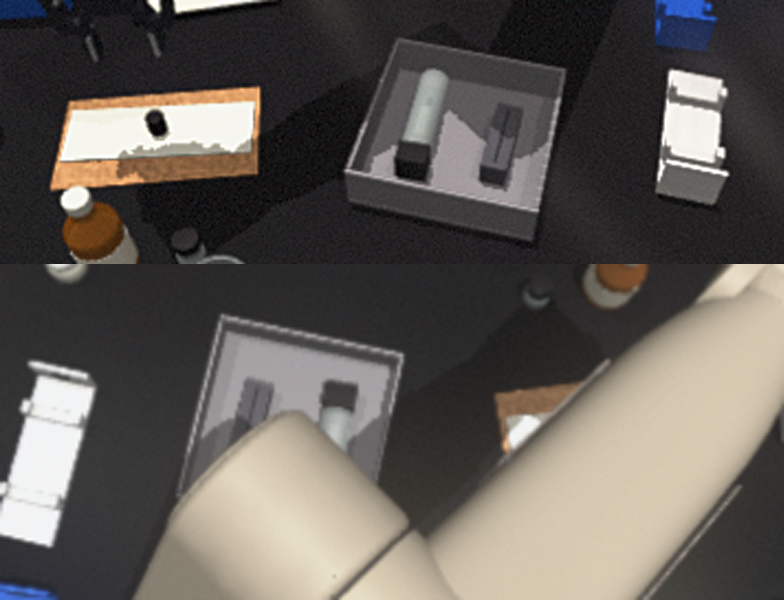

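The cover lies flat, knob up, within the mat (top crop, knob at (155,123)). The lamp lies free in the tub with its base at crop (413,158). Next I fit the lamp axis and the cradle axis.

```bash
python3 - <<'E'
from h import *
np.set_printoptions(precision=4,suppress=True)
c=dict(np.load('/tmp/scene.npz'));X=cloud(c);px=c['pixels'].astype(int);x,y,z=X[...,0],X[...,1],X[...,2]
m=(x>.37)&(x<.56)&(y>-.055)&(y<.03)&(z>.03)&(z<.05)
P=X[m];print(len(P))
for k in range(3):
    pass
r=cv2.minAreaRect((P[:,:2]*1000).astype(np.float32));print(r)
# ridge: top points per x slice
for x0 in np.arange(.37,.56,.015):
    S=P[abs(P[:,0]-x0)<.0075]
    if len(S)>4:
        print(round(x0,3),len(S),'y range',S[:,1].min().round(4),S[:,1].max().round(4),'med',np.median(S[:,1]).round(4),'zmax',np.percentile(S[:,2],90).round(4))
# cradle
C=(abs(x-.44)<.14)&(abs(y-.32)<.07)
for n,a,b in (('end',.045,.07),('lug',.03,.043)):
    Q=X[C&(z>a)&(z<b)]
    print(n,len(Q),cv2.minAreaRect((Q[:,:2]*1000).astype(np.float32)))
Q=X[C&(z>.032)&(z<.043)&(x<.512)];print(np.round(Q[np.argsort(Q[:,0])][::2]*1000))
E
```

```text
605
((451.38568115234375, -11.623062133789062), (39.60523986816406, 169.8261260986328), 81.46347045898438)
0.385 25 y range -0.0208 0.0108 med -0.0066 zmax 0.0425
0.4 48 y range -0.0229 0.0113 med -0.003 zmax 0.0433
0.415 51 y range -0.0258 0.0094 med -0.0074 zmax 0.0438
0.43 52 y range -0.0271 0.0078 med -0.0072 zmax 0.0445
0.445 53 y range -0.0295 0.006 med -0.0102 zmax 0.0434
0.46 60 y range -0.0305 0.0028 med -0.0114 zmax 0.0435
0.475 56 y range -0.0333 0.0014 med -0.0139 zmax 0.0433
0.49 59 y range -0.0348 -0.0005 med -0.0143 zmax 0.0437
0.505 61 y range -0.0384 -0.0013 med -0.0182 zmax 0.044
0.52 67 y range -0.0397 -0.0027 med -0.0207 zmax 0.0452
0.535 72 y range -0.041 -0.0045 med -0.0202 zmax 0.044
end 149 ((524.9065551757812, 305.54388427734375), (68.90617370605469, 8.472752571105957), 79.56410217285156)
lug 178 ((450.05169677734375, 318.50482177734375), (69.63553619384766, 161.57029724121094), 80.11644744873047)
[[366. 306.  37.]
 [369. 300.  40.]
 [369. 300.  36.]
 [371. 305.  39.]
 [375. 299.  38.]
 [377. 358.  39.]
 [378. 303.  33.]
 [380. 301.  40.]
 [381. 298.  40.]
 [381. 358.  39.]
 [382. 299.  38.]
 [383. 358.  37.]
 [385. 364.  35.]
 [388. 357.  38.]
 [390. 363.  37.]
 [391. 358.  33.]
 [392. 363.  34.]
 [466. 285.  39.]
 [467. 282.  40.]
 [469. 282.  38.]
 [472. 282.  37.]
 [473. 284.  39.]
 [475. 349.  35.]
 [477. 286.  39.]
 [477. 342.  38.]
 [478. 343.  34.]
 [478. 283.  41.]
 [479. 284.  37.]
 [479. 279.  33.]
 [480. 345.  37.]
 [482. 285.  32.]
 [484. 340.  33.]
 [486. 341.  40.]
 [486. 342.  36.]
 [487. 344.  37.]
 [491. 346.  38.]
 [491. 340.  38.]
 [491. 338.  38.]
 [492. 341.  35.]]
```

```bash
python3 plan.py 0.459 -0.0138 0.14 82
```

```text
pos [ 0.489  -0.3424  0.1477] jaw 101.07 tilt [-0.002  0.002 -1.   ] gap 0.0602 F [-0.5  0.3 -0.4] t 7.38
dist 0.33 tool delta/0.8 total [-0.0421  0.4102  0.0103] turn units 3.81
10 rows, turn each 0.381
[[-0.0042, 0.041, 0.001], [-0.0028, 0.0411, 0.001], [-0.0015, 0.0412, 0.001], [-0.0001, 0.0412, 0.001], [0.0013, 0.0412, 0.001]]
[[0.0026, 0.0412, 0.001], [0.004, 0.041, 0.001], [0.0054, 0.0409, 0.001], [0.0067, 0.0407, 0.001], [0.0081, 0.0404, 0.001]]
```

```bash
python3 -m creep '{"hand":[60,60,60,60,60],"delta_pos":[[-0.004,0.041,0.001],[-0.003,0.041,0.001],[-0.0015,0.041,0.001],[0,0.041,0.001],[0.001,0.041,0.001]],"turn":[0.38,0.38,0.38,0.38,0.38]}'
python3 -m creep '{"hand":[60,60,60,60,60],"delta_pos":[[0.0026,0.041,0.001],[0.004,0.041,0.001],[0.005,0.041,0.001],[0.0067,0.041,0.001],[0.008,0.04,0.001]],"turn":[0.38,0.38,0.38,0.38,0.38]}'
python3 -m creep '{"hand":[60,60,60,60,60],"delta_pos":[[0,0,0],[0,0,0],[0,0,0],[0,0,0],[0,0,0]],"turn":[0,0,0,0,0]}'
python3 plan.py 0.459 -0.0138 0.022 82
```

```text
clock: 7.8
tcp_pos: [0.4739, -0.1777, 0.1443]
orientation: [-0.0, -0.013, 1.0, 0.0]
wrist_force: [0.4, 0.2, 0.5]
finger_gap: 0.0596
clock: 8.22
tcp_pos: [0.4593, -0.0136, 0.1406]
orientation: [-0.0, 0.07, 0.998, 0.0]
wrist_force: [-0.1, 0.6, 0.7]
finger_gap: 0.06
clock: 8.63
tcp_pos: [0.4603, -0.0163, 0.1409]
orientation: [0.0, 0.07, 0.998, -0.0]
wrist_force: [0.4, -1.1, -0.5]
finger_gap: 0.0598
pos [ 0.4603 -0.0163  0.1409] jaw 81.97 tilt [ 0. -0. -1.] gap 0.0598 F [ 0.4 -1.1 -0.5] t 8.63
dist 0.1189 tool delta/0.8 total [0.002  0.0029 0.1486] turn units -0.01
5 rows, turn each -0.001
[[0.0004, 0.0006, 0.0297], [0.0004, 0.0006, 0.0297], [0.0004, 0.0006, 0.0297], [0.0004, 0.0006, 0.0297], [0.0004, 0.0006, 0.0297]]
```

```bash
python3 -m creep '{"hand":[60,60,60,60,60],"delta_pos":[[0.0005,0.001,0.03],[0.0005,0.001,0.035],[0,0,0.035],[0,0,0.025],[0,0,0.01]],"turn":[0,0,0,0,0]}'
python3 -m creep '{"hand":[60,60,60,60,60],"delta_pos":[[0,0,0.005],[0,0,0.004],[0,0,0.003],[0,0,0],[0,0,0]],"turn":[0,0,0,0,0]}'
python3 - <<'E'
from h import *
c=cam('scene','s4.png')
cv2.imwrite('pics/s4c.png',cv2.resize(c['pixels'][130:260,180:340,::-1],None,fx=4,fy=4,interpolation=2))
s=env.get_state();print(s['tcp_pos'],s['wrist_force'])
E
```

```text
clock: 9.05
tcp_pos: [0.4574, -0.0141, 0.0303]
orientation: [-0.002, 0.07, 0.998, 0.0]
wrist_force: [0.4, -0.2, -0.6]
finger_gap: 0.06
clock: 9.47
tcp_pos: [0.4603, -0.0137, 0.0243]
orientation: [0.001, 0.069, 0.998, -0.0]
wrist_force: [-0.2, 0.3, 1.3]
finger_gap: 0.0601
[ 0.46018736 -0.01362959  0.02426615] [-0.181933    1.10074525 -0.40122557]
```

View pics/s4c.png

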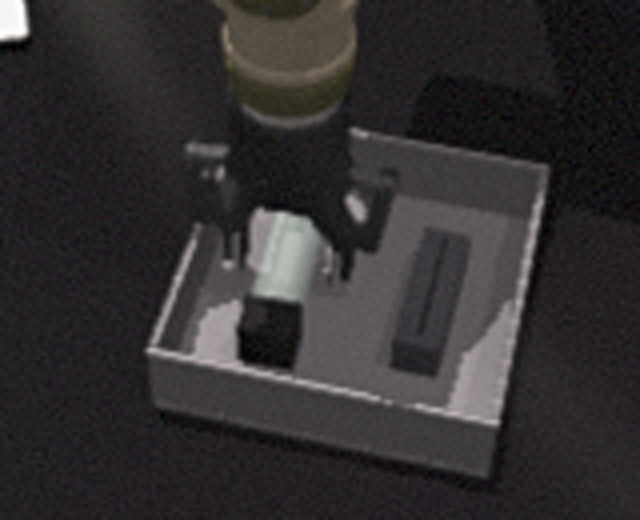

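The fingers straddle the glass at crop (230,260) and (340,270), clear of the wall and the burner. I close and lift.

```bash
python3 -m creep '{"hand":[30,30,30,30,30],"delta_pos":[[0,0,0],[0,0,0],[0,0,0],[0,0,0],[0,0,0]],"turn":[0,0,0,0,0]}' 40
python3 -m creep '{"hand":[30,30,30,30,30],"delta_pos":[[0,0,0],[0,0,-0.005],[0,0,-0.01],[0,0,-0.01],[0,0,-0.01]],"turn":[0,0,0,0,0]}'
python3 -m creep '{"hand":[30,30,30,30,30],"delta_pos":[[0,0,-0.02],[0,0,-0.03],[0,0,-0.03],[0,0,-0.02],[0,0,-0.01]],"turn":[0,0,0,0,0]}'
python3 - <<'E'
from h import *
c=cam('scene','s5.png')
cv2.imwrite('pics/s5c.png',cv2.resize(c['pixels'][100:260,180:340,::-1],None,fx=3.6,fy=3.6,interpolation=2))
X=cloud(c);x,y,z=X[...,0],X[...,1],X[...,2];px=c['pixels'].astype(int)
for x0 in np.arange(.38,.56,.015):
    S=X[(abs(x-x0)<.0075)&(abs(y+.015)<.04)&(z>.1)&(z<.17)]
    if len(S)>3: print(round(x0,3),len(S),S[:,1].min().round(3),S[:,1].max().round(3),np.percentile(S[:,2],90).round(4))
E
python3 plan.py 0.4295 0.3218 0.15 80.2
```

```text
clock: 9.93
tcp_pos: [0.4599, -0.0135, 0.0242]
orientation: [0.001, 0.069, 0.998, -0.0]
wrist_force: [-1.0, 0.7, 5.2]
finger_gap: 0.0368
clock: 10.35
tcp_pos: [0.4594, -0.0134, 0.0523]
orientation: [0.0, 0.069, 0.998, 0.0]
wrist_force: [-0.5, 0.6, -1.8]
finger_gap: 0.0364
clock: 10.77
tcp_pos: [0.4608, -0.0137, 0.1425]
orientation: [0.002, 0.069, 0.998, -0.0]
wrist_force: [1.0, 0.3, -1.5]
finger_gap: 0.0365
0.425 20 -0.027 -0.007 0.1607
0.44 43 -0.028 -0.0 0.1622
0.455 79 -0.046 0.018 0.1622
0.47 162 -0.046 0.018 0.1644
0.485 73 -0.035 0.002 0.1611
0.5 59 -0.039 -0.001 0.1618
0.515 89 -0.04 -0.002 0.1628
0.53 228 -0.041 -0.003 0.1617
pos [ 0.4612 -0.0138  0.1429] jaw 82.08 tilt [ 0.005 -0.001 -1.   ] gap 0.0371 F [ 0.3 -0.3 -0.8] t 10.82
dist 0.3372 tool delta/0.8 total [ 0.097   0.41   -0.0095] turn units 0.38
10 rows, turn each 0.038
[[0.0097, 0.041, -0.001], [0.0098, 0.041, -0.001], [0.01, 0.0409, -0.001], [0.0101, 0.0409, -0.001], [0.0102, 0.0409, -0.001]]
[[0.0104, 0.0408, -0.001], [0.0105, 0.0408, -0.001], [0.0106, 0.0408, -0.001], [0.0108, 0.0407, -0.001], [0.0109, 0.0407, -0.001]]
```

View pics/s5c.png

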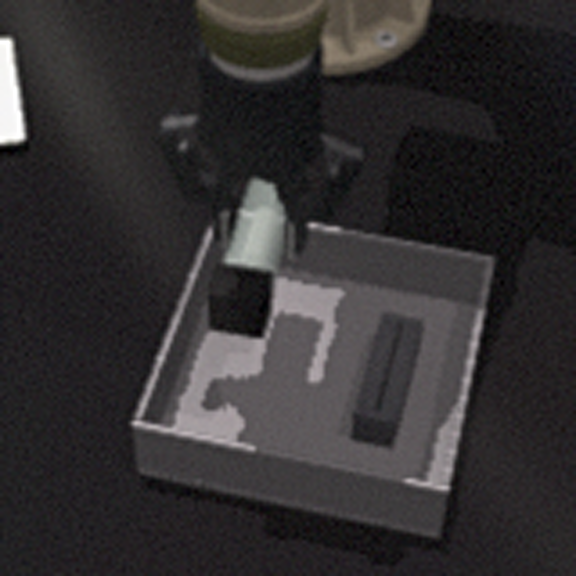

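The lamp is lifted level, its axis at about 0.143 and equal to the TCP height, with the burner undisturbed. I carry it to the cradle.

```bash
python3 -m creep '{"hand":[30,30,30,30,30],"delta_pos":[[0.0097,0.041,-0.001],[0.0098,0.041,-0.001],[0.01,0.041,-0.001],[0.01,0.041,-0.001],[0.01,0.041,-0.001]],"turn":[0.04,0.04,0.04,0.04,0.04]}'
python3 -m creep '{"hand":[30,30,30,30,30],"delta_pos":[[0.0104,0.041,-0.001],[0.0105,0.041,-0.001],[0.0106,0.041,-0.001],[0.0108,0.041,-0.001],[0.011,0.04,-0.001]],"turn":[0.04,0.04,0.04,0.04,0.04]}'
python3 -m creep '{"hand":[30,30,30,30,30],"delta_pos":[[0,0,0],[0,0,0],[0,0,0],[0,0,0],[0,0,0]],"turn":[0,0,0,0,0]}'
python3 - <<'E'
from h import *
c=cam('scene','s6.png')
cv2.imwrite('pics/s6c.png',cv2.resize(c['pixels'][100:260,300:460,::-1],None,fx=3.6,fy=3.6,interpolation=2))
X=cloud(c);x,y,z=X[...,0],X[...,1],X[...,2];px=c['pixels'].astype(int)
for x0 in np.arange(.35,.55,.015):
    S=X[(abs(x-x0)<.0075)&(abs(y-.32)<.06)&(z>.1)&(z<.18)]
    if len(S)>3: print(round(x0,3),len(S),S[:,1].min().round(3),S[:,1].max().round(3),np.percentile(S[:,2],90).round(4))
E
python3 plan.py 0.4295 0.3218 0.045 80.2
```

```text
clock: 11.23
tcp_pos: [0.443, 0.1558, 0.1427]
orientation: [-0.001, 0.078, 0.997, -0.0]
wrist_force: [-0.3, -0.3, -1.1]
finger_gap: 0.0369
clock: 11.65
tcp_pos: [0.4273, 0.324, 0.1465]
orientation: [-0.001, 0.086, 0.996, -0.0]
wrist_force: [0.8, -0.1, -1.4]
finger_gap: 0.0365
clock: 12.07
tcp_pos: [0.4283, 0.3212, 0.1471]
orientation: [-0.0, 0.087, 0.996, -0.0]
wrist_force: [0.1, 0.1, -0.1]
finger_gap: 0.0365
0.38 5 0.336 0.344 0.1615
0.395 29 0.314 0.343 0.1652
0.41 53 0.291 0.341 0.1651
0.425 99 0.284 0.342 0.1684
0.44 164 0.288 0.358 0.1736
0.455 62 0.297 0.331 0.1644
0.47 56 0.294 0.328 0.1668
0.485 89 0.291 0.329 0.1668
0.5 210 0.29 0.326 0.1653
pos [0.4285 0.3213 0.1473] jaw 79.97 tilt [-0. -0. -1.] gap 0.0366 F [ 0.2  0.1 -1.2] t 12.12
dist 0.1023 tool delta/0.8 total [-0.0011  0.0009  0.1279] turn units -0.05
5 rows, turn each -0.009
[[-0.0002, 0.0002, 0.0256], [-0.0002, 0.0002, 0.0256], [-0.0002, 0.0002, 0.0256], [-0.0002, 0.0002, 0.0256], [-0.0002, 0.0002, 0.0256]]
```

View pics/s6c.png

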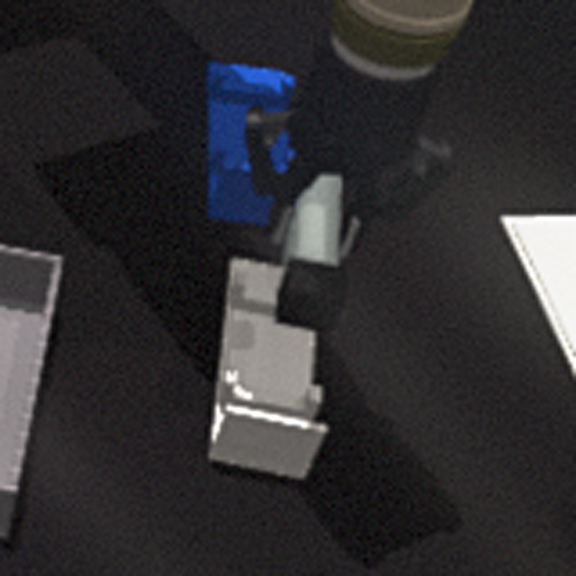

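```bash
python3 -m creep '{"hand":[30,30,30,30,30],"delta_pos":[[-0.001,0.002,0.02],[0,0,0.03],[0,0,0.03],[0,0,0.025],[0,0,0.01]],"turn":[0,0,0,0,0]}'
python3 -m creep '{"hand":[30,30,30,30,30],"delta_pos":[[0,0,0.004],[0,0,0.003],[0,0,0.003],[0,0,0],[0,0,0]],"turn":[0,0,0,0,0]}'
python3 - <<'E'
from h import *
c=cam('scene','s7.png')
cv2.imwrite('pics/s7c.png',cv2.resize(c['pixels'][130:250,310:430,::-1],None,fx=4.8,fy=4.8,interpolation=2))
X=cloud(c);x,y,z=X[...,0],X[...,1],X[...,2];px=c['pixels'].astype(int)
for x0 in np.arange(.35,.55,.015):
    S=X[(abs(x-x0)<.0075)&(abs(y-.32)<.06)&(z>.045)&(z<.08)]
    if len(S)>3: print(round(x0,3),len(S),S[:,1].min().round(3),S[:,1].max().round(3),np.percentile(S[:,2],90).round(4))
E
python3 plan.py 0.4295 0.3218 0.045 80.2
```

```text
clock: 12.53
tcp_pos: [0.428, 0.3221, 0.0528]
orientation: [-0.002, 0.087, 0.996, -0.001]
wrist_force: [-0.8, 0.1, -1.5]
finger_gap: 0.0367
clock: 12.95
tcp_pos: [0.4301, 0.3243, 0.0484]
orientation: [0.001, 0.087, 0.996, 0.001]
wrist_force: [-0.4, -0.2, -0.7]
finger_gap: 0.0366
0.395 15 0.329 0.342 0.0655
0.41 34 0.312 0.341 0.0676
0.425 86 0.287 0.344 0.0703
0.44 138 0.294 0.353 0.0754
0.455 60 0.301 0.335 0.067
0.47 46 0.297 0.335 0.0674
0.485 72 0.295 0.332 0.0679
0.5 128 0.293 0.33 0.0673
0.515 30 0.271 0.31 0.0596
0.53 120 0.274 0.34 0.0595
pos [0.4301 0.3243 0.0484] jaw 80.07 tilt [ 0.002  0.001 -1.   ] gap 0.0363 F [ 0.3  0.4 -1.2] t 13.0
dist 0.0042 tool delta/0.8 total [ 0.0002 -0.0032  0.0042] turn units -0.03
5 rows, turn each -0.005
[[0.0, -0.0006, 0.0008], [0.0, -0.0006, 0.0008], [0.0, -0.0006, 0.0008], [0.0, -0.0006, 0.0008], [0.0, -0.0006, 0.0008]]
```

View pics/s7c.png

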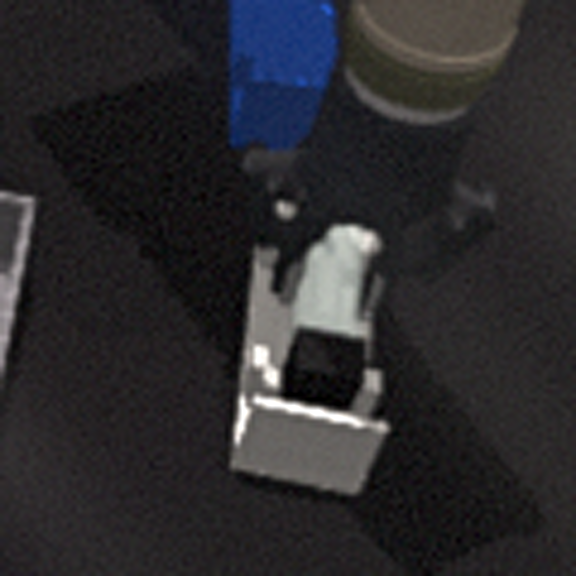

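The base sits between the far saddle's lugs ((265,365) and (370,385)). The underside is at about 0.029, some 4 mm above the saddles. I lower gently.

```bash
python3 -m creep '{"hand":[30,30,30,30,30],"delta_pos":[[0,-0.0015,0.001],[0,0,0.001],[0,0,0.001],[0,0,0.001],[0,0,0]],"turn":[0,0,0,0,0]}'
python3 plan.py 0.4295 0.3218 0.045 80.2
python3 -m creep '{"hand":[30,30,30,30,30],"delta_pos":[[0,0,0.001],[0,0,0.0],[0,0,0],[0,0,0],[0,0,0]],"turn":[0,0,0,0,0]}'
python3 plan.py 0.4295 0.3218 0.045 80.2
python3 - <<'E'
from h import *
c=cam('scene','s8.png')
X=cloud(c);x,y,z=X[...,0],X[...,1],X[...,2];px=c['pixels'].astype(int)
for x0 in np.arange(.38,.51,.015):
    S=X[(abs(x-x0)<.0075)&(abs(y-.32)<.06)&(z>.045)&(z<.08)]
    if len(S)>3: print(round(x0,3),len(S),S[:,1].min().round(3),S[:,1].max().round(3),np.percentile(S[:,2],[50,90]).round(4))
E
```

```text
clock: 13.42
tcp_pos: [0.4292, 0.3228, 0.0443]
orientation: [0.0, 0.087, 0.996, 0.0]
wrist_force: [-0.4, 1.0, -0.8]
finger_gap: 0.0367
pos [0.4292 0.3228 0.0443] jaw 80.07 tilt [ 0.  0. -1.] gap 0.0367 F [-0.4  1.  -0.8] t 13.42
dist 0.0012 tool delta/0.8 total [-0.0006 -0.0011 -0.0009] turn units -0.03
5 rows, turn each -0.005
[[-0.0001, -0.0002, -0.0002], [-0.0001, -0.0002, -0.0002], [-0.0001, -0.0002, -0.0002], [-0.0001, -0.0002, -0.0002], [-0.0001, -0.0002, -0.0002]]
clock: 13.83
tcp_pos: [0.4292, 0.3228, 0.0442]
orientation: [0.0, 0.086, 0.996, 0.0]
wrist_force: [-1.8, -1.0, 6.1]
finger_gap: 0.0367
pos [0.4292 0.3228 0.0442] jaw 80.08 tilt [ 0.  0. -1.] gap 0.0367 F [-1.8 -1.   6.1] t 13.83
dist 0.0013 tool delta/0.8 total [-0.0006 -0.0012 -0.001 ] turn units -0.02
5 rows, turn each -0.005
[[-0.0001, -0.0002, -0.0002], [-0.0001, -0.0002, -0.0002], [-0.0001, -0.0002, -0.0002], [-0.0001, -0.0002, -0.0002], [-0.0001, -0.0002, -0.0002]]
0.395 13 0.326 0.34 [0.0591 0.0634]
0.41 39 0.311 0.339 [0.0603 0.0631]
0.425 82 0.286 0.342 [0.0607 0.0695]
0.44 140 0.289 0.357 [0.06   0.0759]
0.455 60 0.299 0.334 [0.0589 0.0627]
0.47 55 0.295 0.332 [0.0613 0.0637]
0.485 63 0.293 0.33 [0.0618 0.0639]
0.5 106 0.292 0.329 [0.0591 0.0631]
```

Contact is confirmed: 6 N upward and the lamp top at 0.063. I release and retreat.

```bash
python3 -m creep '{"hand":[42,46,52,60,60],"delta_pos":[[0,0,0],[0,0,0],[0,0,0],[0,0,0],[0,0,0]],"turn":[0,0,0,0,0]}'
python3 -m creep '{"hand":[60,60,60,60,60],"delta_pos":[[0,0,-0.01],[0,0,-0.03],[0,0,-0.04],[0,0,-0.045],[0,0,-0.04]],"turn":[0,0,0,0,0]}'
python3 -m creep '{"hand":[60,60,60,60,60],"delta_pos":[[0.03,0,-0.02],[0.035,0,-0.02],[0.02,0,-0.02],[0,0,0],[0,0,0]],"turn":[0,0,0,0,0]}'
python3 - <<'E'
from h import *
np.set_printoptions(precision=4,suppress=True)
c=cam('scene','s9.png');cam('top','t9.png')
cv2.imwrite('pics/s9c.png',cv2.resize(c['pixels'][110:310,80:440,::-1],None,fx=2.2,fy=2.2,interpolation=2))
X=cloud(c);x,y,z=X[...,0],X[...,1],X[...,2];px=c['pixels'].astype(int)
a=np.radians(-9.8);u=(x-.4295)*np.cos(a)+(y-.3218)*np.sin(a);v=-(x-.4295)*np.sin(a)+(y-.3218)*np.cos(a)
for u0 in np.arange(-.09,.09,.015):
    m=(abs(u-u0)<.0075)&(abs(v)<.045)&(z>.045)&(z<.08);S=z[m]
    if m.sum()>3: print('cradle u',round(u0,3),m.sum(),'v',v[m].min().round(3),v[m].max().round(3),np.percentile(S,[50,90]).round(4))
m=(abs(u)<.1)&(abs(v)<.045)&(z>.05)&(z<.075)&(u<.09);print('u range',u[m].min(),u[m].max())
for t in ['lamp','lamp_base','cover','cover_knob']:
    for d in env.pinpoint('scene',t)[:1]:
        l=d['location'];zz={'lamp':.044,'lamp_base':.044,'cover':.003,'cover_knob':.036}[t];p=atz(c,*l,zz);print(t,np.round(l,1),round(d['score'],2),p,'cradle',(p[0]-.4295)*np.cos(a)+(p[1]-.3218)*np.sin(a),-(p[0]-.4295)*np.sin(a)+(p[1]-.3218)*np.cos(a))
s=env.get_state();print(s['tcp_pos'],s['wrist_force'],s['clock'])
E
```

```text
clock: 14.3
tcp_pos: [0.4292, 0.3227, 0.0433]
orientation: [-0.0, 0.087, 0.996, 0.0]
wrist_force: [-0.3, -0.1, -0.5]
finger_gap: 0.0599
clock: 14.72
tcp_pos: [0.429, 0.3226, 0.1777]
orientation: [0.0, 0.087, 0.996, 0.0]
wrist_force: [0.5, -0.2, 0.0]
finger_gap: 0.0604
clock: 15.13
tcp_pos: [0.3624, 0.3351, 0.2249]
orientation: [0.001, 0.086, 0.996, 0.001]
wrist_force: [0.8, 0.4, 0.3]
finger_gap: 0.0604
cradle u -0.075 28 v -0.019 0.016 [0.0594 0.0628]
cradle u -0.06 50 v -0.019 0.017 [0.0598 0.0624]
cradle u -0.045 50 v -0.019 0.012 [0.0593 0.063 ]
cradle u -0.03 48 v -0.019 0.013 [0.0594 0.0632]
cradle u -0.015 54 v -0.018 0.014 [0.0597 0.0637]
cradle u 0.0 57 v -0.019 0.014 [0.0596 0.0628]
cradle u 0.015 61 v -0.019 0.016 [0.0587 0.0628]
cradle u 0.03 60 v -0.018 0.017 [0.0588 0.0624]
cradle u 0.045 47 v -0.018 0.017 [0.0616 0.0637]
cradle u 0.06 69 v -0.018 0.018 [0.0619 0.0643]
cradle u 0.075 93 v -0.018 0.019 [0.058  0.0633]
u range -0.07685788107454511 0.0766276504922855
lamp [188.8 372.2] 0.98 [0.4225 0.3102 0.044 ] cradle -0.004912741385349294 -0.01265102772859822
lamp_base [206.7 374.6] 0.71 [0.4841 0.3097 0.044 ] cradle 0.05586152471325558 -0.002668418855115184
cover [197.8 131.9] 0.8 [ 0.4817 -0.3476  0.003 ] cradle 0.16535538621542992 -0.6507838396749358
[0.3625 0.334  0.2224] [-0.1796  0.7614 -0.0402] 15.4333
```

View pics/s9c.png

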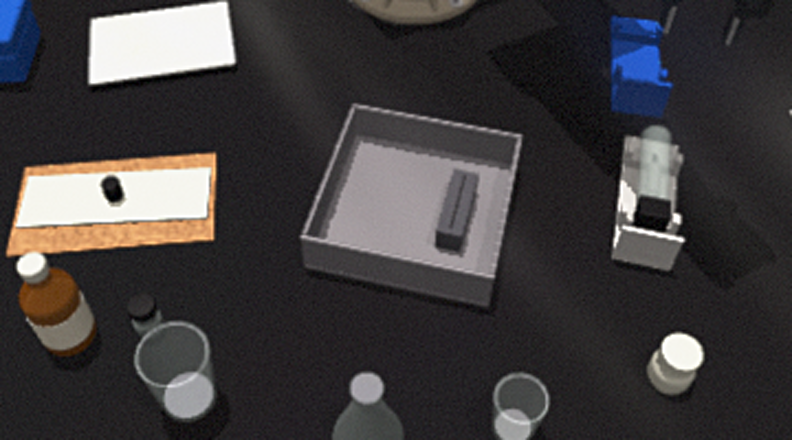

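The picture shows the lamp lying along the cradle, base at (655,210) next to the end plate, between the lugs. The cover is flat on the mat (knob at (112,188)), the burner is still in the tub, and the arm is clear. I hand in.

```bash
python3 -c "
from workcell import env
print(env.hand_in())"
```

```text
the job is handed in; nothing more can be done
None
```

I put the cover flat and knob up on the cork mat, then lifted the lamp out of the tub and laid it in the aluminium cradle with its black base at the end plate. The job is handed in at about 15.4 s on the robot's clock; the hand-in gives no verdict.

- **Lamp:** the last depth check puts it within about 2 mm of the cradle's centre, both along and across. It is level, with its top at about 63 mm, so its axis is at about 44 mm.
- **Cover:** it is about 1 cm off the mat centre, well inside the 50 mm and 70 mm limits. I took this from the picture and the network's point, not a fresh depth fit.
- **Rest of the bench:** the burner bar is still in the tub, the bystanders in view look undisturbed, and the arm is clear at about 0.22 m.
- **A check that disagreed:** the network's point for the lamp origin lay 12.7 mm off the cradle's middle line, just outside the 12 mm limit. Its point for the lamp base lay 2.7 mm off. I trusted the depth profile along the whole lamp instead, because it was centred throughout.

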